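# Count the stroke, then uncouple the drawbar and hold it clear

### The job

Log the next stroke on the coupling test rig: swing the stroke counter's sprung lever all the way to its stop, then let go so that it springs back. Then uncouple the drawbar: pull the coupler's latch sideways against its spring, lift the coupler off the ball to at least 7 cm above where it sat, and finish while holding it still up there with the gripper, so that the ball can be inspected. Leave the loose offcut, small cardboard box and jar alone.

Things in the scene. Friction and masses are not known exactly. Their poses are not given: they have to be found in the camera images.
- rig: Fixed coupling test rig: steel base plate 300x120x10 mm with a 50 mm tow ball (axis 100 mm along -x from the origin, the end nearer the robot; top 95 mm up) and a clevis at the far end. In it pivots a grey square drawbar, 40 mm wide, ending in a dark cup (coupler, 66 mm across) over the ball. Origin: centre of the underside; x along the drawbar from ball to clevis, y left (latch side), z up.
- coupler_top (a point): Top of the coupler cup, on its middle; 107 mm above the table when coupled. It moves with the drawbar, 220 mm from the pivot pin.
- pivot_pin (a point): Centre of the drawbar's pivot pin in the clevis: 120 mm along the rig's +x from its origin, 85 mm above the table. Its axis is the rig's y.
- drawbar (a joint): Drawbar angle about the pivot pin (rad): 0 = coupler down on the ball, positive = raised, up to 0.6; 0.33 lifts coupler and latch tab by about 70 mm. It weighs about 0.5 kg (3 to 6 N at the tab) and falls back if let go. While the latch is home it holds the coupler down on the ball.
- latch_tab (a point): Grip point of the latch's upright pull tab: flat steel, rounded upper end, 10 mm thick (along y), 24 mm wide (along x). Its top is 16 mm above this point, 161 mm above the table when coupled. 77 mm to +y of the rig's middle plane, 60 mm above the pivot pin. Nothing beside it above 110 mm. Axes are the drawbar's: pull along +y. It moves with latch and drawbar: the drawbar can be lifted by it.
- latch (a joint): How far the latch is pulled out, sideways along the rig's +y, away from the coupler (m): 0 = home, locked under the ball; stop at 0.016. It frees the ball from 0.011 on. Spring: about 5 N at 0, 11 N at the stop; it springs home if let go.
- counter: Fixed stroke counter: a grey housing 60x70 mm, top 48 mm above the table, on a small foot plate, with a sprung lever on top. Origin: centre of its underside; at its yaw 0, x points away from the robot, y to the left. Its front, with a row of four small white blank wheels, faces -x.
- lever_axis (a point): The lever's upright hinge axis, on the middle of the counter, 52 mm above the table.
- lever_peg (a point): Middle of the thumb peg: an upright round steel peg, 11 mm in diameter, 30 mm tall (from 56 to 86 mm above the table; this point at 74 mm), 44 mm from the lever's axis.
- lever (a joint): Lever angle (rad): 0 = at rest, the arm points to the counter's -y but 0.45 rad back towards its -x; grows as the peg is pushed towards the counter's +x (anticlockwise from above); stop at 0.9. Spring: about 2 N at the peg at rest, 4 N at the stop; it springs back to 0 when let go.
- offcut: Bystander: loose wooden offcut, 60x90x30 mm. Origin: centre of its underside.
- small_box: Bystander: loose small green cardboard box, 51x70x41 mm. Origin: centre of its underside.
- plug_jar: Bystander: loose jar with a white lid, 64 mm across, 85 mm high. Origin: centre of its underside.

How it is judged (in metres and radians):
On the way, in this order (a step that is already met when the one before it is completed fails the run):
1. the counter's lever reaches its stop (value of joint lever above 0.82 rad).
2. the lever is let go and has sprung back (value of joint lever below 0.1 rad and contact force between the fingers and counter below 0.2 N), for 0.1 s.
3. the latch is pulled sideways, clear of the ball (value of joint latch above 0.0095 m).
4. the drawbar is raised clear of the ball in the gripper (value of joint drawbar above 0.285 rad and contact force between the fingers and rig above 1 N), for 0.2 s.
At the end, for the whole second after the job is handed in: The drawbar stands still (under 0.06 rad/s), raised by more than 0.285 rad (coupler some 62 mm above its seat), carried by the gripper's fingers (more than 1 N between fingers and rig) and by no loose object, and the counter's lever is back at rest (under 0.1 rad) (all of step 4 and velocity of joint drawbar between -0.06 and 0.06 rad/s and contact force between rig and offcut below 0.3 N and contact force between rig and small_box below 0.3 N and contact force between rig and plug_jar below 0.3 N and value of joint lever below 0.1 rad); the arm keeps its last pose, push and grip.
It fails at once if the offcut is pushed more than 25 mm (distance of offcut from where it was at the start of the episode above 0.025 m).
It fails at once if the small box is pushed more than 25 mm (distance of small_box from where it was at the start of the episode above 0.025 m).
It fails at once if the jar is pushed more than 25 mm (distance of plug_jar from where it was at the start of the episode above 0.025 m).
It also fails if it takes over 43 s, if anything falls off the work surface, if the arm or the gripper's body presses on something with over 40 N, if the wrist force passes 120 N, or if a joint passes its speed limit or range.

### The arm

A 6-joint arm with a two-finger parallel gripper is mounted at the origin on a cart in front of the work surface, level with it; the furniture and walls round the work are solid. World frame = base frame: x ahead of the robot, y to its left, z up, the work surface at z = 0. Lengths are in mm, angles in rad, forces in N, time in s.
With the tool pointing down it reaches from about 275 to 750 mm from the base axis. Payload 10.2 kg.
Tool frame: the origin (TCP) lies where the fingers leave the gripper's body, on its centre line; the fingertips stand 73 mm ahead of it and the grasp point (between the pads) lies 54 mm ahead of it (ctrl.tip_extent is the z of the fingertips in the tool frame, in mm); z points along the fingers, y is the line along which they close (so a half turn about z gives the same grasp; the last joint's range is limited). The gripper opens to 85 mm and grips with 20 to 120 N. Pads are 22 mm wide; open, the fingers measure 114 mm over their backs; the gripper's body (76 mm by 85 mm) begins 54 mm behind the grasp point. The pads swing forward as they close: fully open they stand 13 mm farther back than shut.
Start: joints at [-1.476, 0.313, 1.498, -0, 1.331, -0.223], TCP at [164.038, -498.722, 303.894] pointing down, gripper open.
Joint ranges: [-2.94, 2.94], [-0.97, 2.17], [0.19, 2.56], [-1.23, 4.37], [0.02, 3.11], [-2.88, 2.88]. Speed limits (rad/s): [2.39, 2.39, 3.01, 3.14, 3.14, 3.14].

### API

Orientations are given as a unit quaternion [w, x, y, z].
In Python, from rig import readout, cams, order, ctrl gives the robot as it stands.
- The arm moves only by the tool nudge_tcp, called after "Emit:" as name(argument=value, ...), one argument or row to a line, values as JSON. Schema: {"type":"object","properties":{"segments":{"type":"array","items":{"type":"array","items":{"type":"array","items":{"type":"number"},"minItems":6,"maxItems":6},"minItems":1,"maxItems":8},"minItems":1,"maxItems":1},"jaw":{"type":"number"},"squeeze":{"type":"number"},"only":{"type":"string"},"quiet":{"type":"boolean"},"lines":{"type":"string"}},"required":["segments"],"additionalProperties":false}. segments is a list that holds a single list of rows (three levels of brackets), with 1 to 8 rows, each of 6 numbers: dx, dy, dz in parts of the range, where 1.0 means 800 mm, then a rotation vector rx, ry, rz in a scale on which 1.0 is 180 degrees; each row is the pose to reach, as a shift and turn from the pose commanded when the call began, along the tool's axes at that moment; what a row does not reach only later rows make up. A row lasts 1/10 s, in which the tool goes at most 50 mm and 0.15 rad, less where a joint would pass 70% of its speed; a pose out of reach is approached as far as the arm can. jaw is the opening from 0.0 (shut) to 1.0 (fully open), set as the call begins (left out keeps the last). The fingers move at their own pace and stop on an object; squeeze is the grip in N (left out, the last holds). Time passes only in rows, so rows that do not move let the fingers close. The tool returns the time, the measured TCP pose, the force, the opening and the grip force at its end. only (a regular expression) keeps the lines of the reply that match it, lines (a string "A,B") keeps lines A to B, and quiet returns only ok. Input that does not fit is refused with a message, and nothing moves.
- readout.sense(): the state, without advancing time (a new reading comes with each control period).
- cams.capture(name): name is "side" or "top"; returns (picture, depth): 384x512x3 uint8, red, green, blue; 384x512 float32, mm along the optical axis (not along the pixel's ray), 0 where there is no reading.
- cams.calibration(name): a dict with "fx", "fy", "cx", "cy" (pixels), "position" and "attitude" of the camera in the world. Camera axes: x right, y down, z forward; pixel columns grow to the right and rows downward; lengths in mm; the calibration is good to about 2 mm. A picture is of the moment at which its call begins. calibration takes no time and is no camera call.
- order.finish_job(): hands the job in; it is judged then, once.
Trained networks look in the newest picture that a camera, given by its name, has taken for a name from the list of things; names that differ only in an ending like _2 or _b are one class to them, and where a whole thing is asked for, a point or a joint stands for the part that bears it (a point fixed in the world has none). Each returns a list of dicts, best first, with "p" (0 to 1); they miss things now and then, are a little off and sometimes report something else, mostly with a low value. They report only what shows in the picture. A call takes as long as a camera call.
- cams.trace(target, camera): "pixels" (384x512 bool, what is visible of it) and "bbox" ([left, top, right, bottom] in pixels, round what is visible of it).
- cams.spot_point(target, camera): "uv" ([column, row] in pixels: a listed point, or the origin of a listed thing).
The state is a dict: "time_s": time; "joints": joint angles; "dq": joint speeds; "tau": joint torques, N m; "eef_pos": TCP position; "ee_rot": TCP orientation; "force": force on the tool from outside, world axes, zero at the start; "wrist_torque": the same for the moment, N m; "grip_width": opening from 0.0 (shut) to 1.0 (fully open); "grip_force": force on a finger pad.
Only numpy, scipy, OpenCV 4.12 (cv2) and the standard library are available. Lean on these libraries where they do the work, as an engineer would, in place of code of your own. Each camera call takes 0.05 s, during which the arm holds its last target. There are 200 camera calls.

## Working session

There is one attempt and no reset: what is moved stays moved. The work goes in short steps, Python scripts to look and compute and a tool call to move; the robot and the scene stay as the last step left them, time stands still between calls to the robot, and variables do not carry over. Pictures are saved under pics/ and viewed, at most 10 in all, crops included, and the job is handed in when it is done.

```bash
ls; mkdir -p pics; cat > h.py <<'E'
import numpy as np, cv2
from scipy.spatial.transform import Rotation as R
from rig import readout, cams, order, ctrl
def q2R(q): return R.from_quat([q[1],q[2],q[3],q[0]]).as_matrix()
def cam(n):
    c=cams.calibration(n); A=np.array(c["attitude"])
    A=A if A.shape==(3,3) else q2R(A)
    return c,A,np.array(c["position"])
def ray(n,uv):
    c,A,p=cam(n); d=A@np.array([(uv[0]-c["cx"])/c["fx"],(uv[1]-c["cy"])/c["fy"],1]); return p,d
def at_z(n,uv,z):
    p,d=ray(n,uv); return p+d*(z-p[2])/d[2]
def tri(a,b):
    (p,d),(q,e)=a,b; s=np.linalg.lstsq(np.c_[d,-e],q-p,rcond=None)[0]
    return (p+d*s[0]+q+e*s[1])/2, np.linalg.norm(p+d*s[0]-q-e*s[1])
def proj(n,P):
    c,A,p=cam(n); v=A.T@(np.array(P)-p); return [c["fx"]*v[0]/v[2]+c["cx"],c["fy"]*v[1]/v[2]+c["cy"]]
def cloud(n,dep):
    c,A,p=cam(n); v,u=np.indices(dep.shape)
    return np.stack([(u-c["cx"])/c["fx"]*dep,(v-c["cy"])/c["fy"]*dep,dep],-1)@A.T+p
E
python3 - <<'E'
from h import *
np.set_printoptions(precision=1,suppress=True)
for n in("side","top"):
    im,d=cams.capture(n); cv2.imwrite(f"pics/{n}0.png",im[...,::-1]); np.save(f"pics/{n}d.npy",d)
    print(n,cams.calibration(n))
U={}
for t in["coupler_top","pivot_pin","latch_tab","lever_axis","lever_peg","rig","counter","offcut","small_box","plug_jar"]:
    for n in("side","top"):
        r=cams.spot_point(t,n); print(t,n,[(np.round(x["uv"],1).tolist(),round(x["p"],2)) for x in r[:2]])
        if r: U[t,n]=r[0]["uv"]
    if (t,"side") in U and (t,"top") in U: print("   ",*tri(ray("side",U[t,"side"]),ray("top",U[t,"top"])))
s=readout.sense(); print(s["time_s"],s["eef_pos"],q2R(s["ee_rot"]),ctrl.tip_extent)
E
```

```text
pics
side {'fx': 421.32952940475906, 'fy': 421.32952940475906, 'cx': 257.3711732954878, 'cy': 189.1570272152603, 'position': array([ 598.4, -875.6,  646.5]), 'attitude': array([-0.5,  0.9,  0. , -0. ])}
top {'fx': 381.06272720291315, 'fy': 381.06272720291315, 'cx': 254.8343230864973, 'cy': 193.08959239207664, 'position': array([ 423.4,  116.3, 1398.9]), 'attitude': array([-0. ,  0.7, -0.7,  0. ])}
coupler_top side [([233.9, 151.4], 0.9), ([199.8, 276.7], 0.5)]
coupler_top top [([192.9, 214.9], 0.64)]
    [484.1 340.2 105.3] 10.636260737587351
pivot_pin side [([298.5, 166.4], 0.67)]
pivot_pin top [([200.5, 150.1], 0.94)]
    [702.2 323.9  64. ] 18.45140764771503
latch_tab side [([233.2, 134.6], 0.62)]
latch_tab top [([172.1, 214.6], 0.53)]
    [480.8 403.6 136.8] 5.513731283206666
lever_axis side [([203.1, 269.1], 0.59), ([264.8, 185.9], 0.47)]
lever_axis top [([335.3, 222.8], 0.68)]
    [ 455.8 -155.2   44.2] 0.08381818705363307
lever_peg side [([196.8, 276.3], 0.72)]
lever_peg top [([350.9, 221.5], 0.46)]
    [ 455.7 -205.6   67.7] 8.75974326700937
rig side [([265.1, 186.4], 0.87)]
rig top [([202.7, 187.1], 0.68)]
    [587.7 325.2 -11.3] 0.21166657456057972
counter side [([200.5, 283.6], 0.96)]
counter top [([332.7, 222.9], 0.87)]
    [ 451.7 -154.9    2.9] 9.581686592370536
offcut side [([198.0, 228.6], 0.61)]
offcut top [([265.7, 234.1], 0.78)]
    [409.1  88.8 -15.4] 10.82433756175852
small_box side [([244.2, 163.3], 0.5)]
small_box top [([163.0, 204.1], 0.72)]
    [517.5 467.2   4.4] 9.525535103382547
plug_jar side [([286.0, 167.7], 0.48)]
plug_jar top [([173.5, 169.3], 0.79)]
    [655.6 433.3   2.8] 6.961062084549606
1.1 [ 164.  -498.7  303.9] [[ 0.9  0.3 -0. ]
 [ 0.3 -0.9  0. ]
 [-0.  -0.  -1. ]] 72.6
```

```bash
python3 - <<'E'
from h import *
a=cv2.imread("pics/side0.png");b=cv2.imread("pics/top0.png")
A=cv2.resize(a[110:310,150:350],(600,600),interpolation=cv2.INTER_CUBIC);cv2.imwrite("pics/sidec.png",A)
B=cv2.resize(b[120:270,140:370],(800,522),interpolation=cv2.INTER_CUBIC);cv2.imwrite("pics/topc.png",B)
E
```

```text
(no output)
```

View pics/sidec.png

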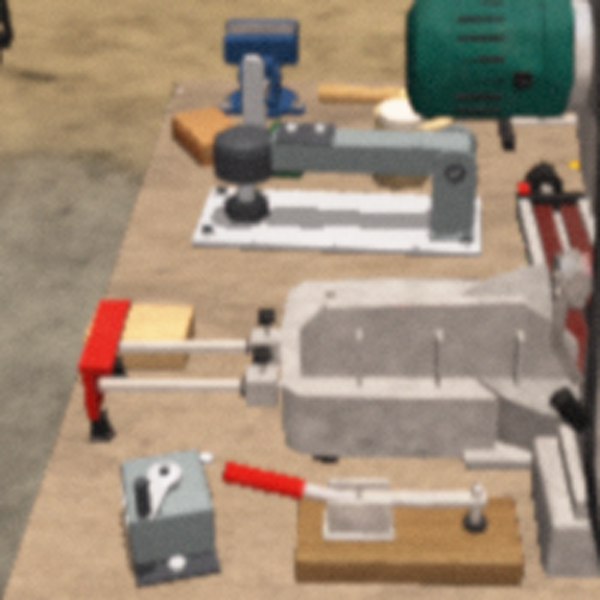

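View pics/topc.png

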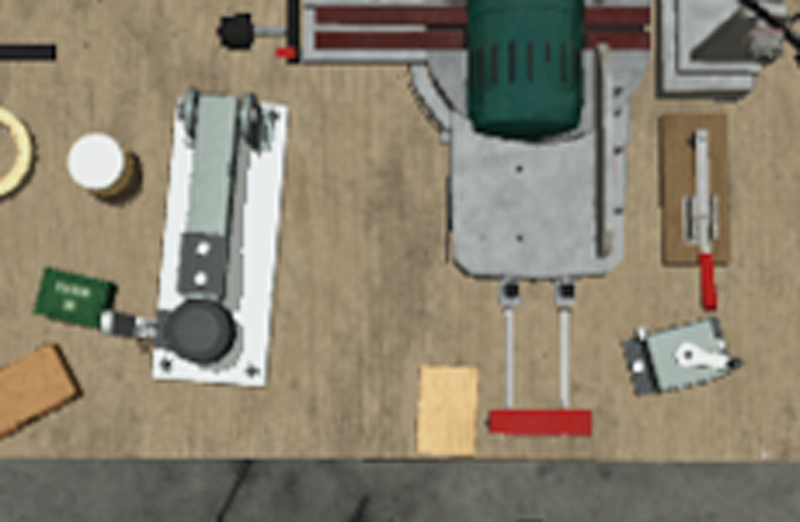

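The side crop shows the counter at (165,500), with its dark peg at (142,495), and the rig along the top with the latch tab upright at (253,57-120). The top crop shows the coupler at (198,330), the tab end at (108,320), the green box at (75,297) and the jar at (97,160). The lever hinge is at (688,353) and the peg at (735,363). Next I'll measure from depth.

```bash
python3 - <<'E'
from h import *
np.set_printoptions(precision=1,suppress=True)
ct=cloud("top",np.load("pics/topd.npy")); cs=cloud("side",np.load("pics/sided.npy"))
def blk(c,P,box,zr):
    m=(abs(c[...,0]-P[0])<box)&(abs(c[...,1]-P[1])<box)&(c[...,2]>zr[0])&(c[...,2]<zr[1]); return c[m]
def rep(t,q): print(t,len(q),q.mean(0) if len(q) else'', q.min(0) if len(q) else '',q.max(0) if len(q) else '')
for n,c in(("top",ct),("side",cs)):
    rep(n+" tab",blk(c,(475,400),45,(120,190)))
    rep(n+" tab hi",blk(c,(475,400),45,(140,190)))
    rep(n+" coup",blk(c,(480,325),45,(97,118)))
    rep(n+" peg",blk(c,(455,-190),45,(62,100)))
    rep(n+" lev",blk(c,(455,-170),60,(51,62)))
    rep(n+" hous",blk(c,(455,-155),60,(42,51)))
    rep(n+" box",blk(c,(520,460),50,(30,60)))
    rep(n+" jar",blk(c,(655,440),60,(75,100)))
    rep(n+" offcut",blk(c,(390,90),70,(20,40)))
    q=blk(c,(590,330),130,(88,118)); q=q[q[:,0]>530]; rep(n+" bar",q)
    if len(q): 
        for x in range(530,720,20):
            s=q[abs(q[:,0]-x)<10]
            if len(s)>3: print(x,s[:,1].min(),s[:,1].max(),s[:,2].mean())
for t in["latch_tab","counter","small_box","plug_jar"]:
  for n in("top","side"):
    cams.capture(n) if t=="latch_tab" else 0
    r=cams.trace(t,n); print(t,n,[(x["bbox"],round(x["p"],2)) for x in r[:2]])
for n,uv,z in(("top",(337.8,221.5),57),("top",(351.3,224.4),86),("side",(205,267.3),57),("side",(197.3,271),86),("top",(171.1,212),161),("side",(234.3,129),161),("top",(196.9,214.9),107)): print(n,uv,at_z(n,uv,z))
E
```

```text
top tab 38 [483.6 403.8 150.1] [472.7 400.  122.7] [495.8 409.9 164. ]
top tab hi 30 [483.4 404.5 155. ] [472.7 400.  143. ] [495.8 409.9 164. ]
top coup 324 [485.2 327.5 105.3] [448.1 297.8  97.3] [522.8 361.  115. ]
top peg 12 [ 451.1 -200.1   80. ] [ 447.6 -205.3   66.1] [ 454.8 -196.2   86. ]
top lev 112 [ 458.4 -162.8   55. ] [ 430.4 -199.8   51. ] [ 490.1 -120.9   61.6]
top hous 224 [ 459.  -155.8   47.5] [ 423.3 -195.5   42.1] [ 494.  -112.1   50.9]
top box 282 [514.7 469.4  40.4] [484.3 431.3  31.8] [545.4 508.7  47.6]
top jar 206 [648.8 437.6  85.1] [621.6 409.8  76.3] [676.3 466.2  91.7]
top offcut 420 [401.3  82.9  30.1] [358.4  53.7  20.4] [447.1 114.4  38. ]
top bar 779 [629.3 321.5 105.1] [532.2 275.3  88. ] [718.4 457.7 117.3]
530 301.9687915788779 346.8110164930124 109.53726886404787
550 302.1177087740027 348.03929953334057 108.92032771784127
570 298.97411159294154 347.1159911151736 108.22363068520727
590 300.79350306569626 341.66280729704835 105.49024636811903
610 299.3792725894782 339.269734780836 105.54145836456493
630 297.69007408402615 453.52467973258507 103.6301
[... 1674 characters left out ...]
1, 131.3, 237.1, 154.7], 0.42)]
counter top [([166.8, 150.2, 209.5, 225.5], 0.24)]
counter side [([186.0, 258.1, 222.9, 309.0], 0.88)]
small_box top [([151.5, 197.0, 173.9, 213.0], 0.72), ([319.1, 212.5, 350.9, 233.6], 0.67)]
small_box side [([214.4, 130.6, 309.0, 195.0], 0.6)]
plug_jar top [([159.4, 156.3, 180.5, 179.4], 0.7), ([169.7, 147.6, 221.6, 228.4], 0.34)]
plug_jar side [([277.7, 143.3, 291.7, 172.0], 0.53)]
top (337.8, 221.5) [ 460.1 -161.4   57. ]
top (351.3, 224.4) [ 449.6 -201.4   86. ]
side (205, 267.3) [ 462.1 -164.5   57. ]
side (197.3, 271) [ 454.6 -211.3   86. ]
top (171.1, 212) [485.5 401.2 161. ]
side (234.3, 129) [488.9 391.7 161. ]
top (196.9, 214.9) [478.8 325.6 107. ]
```

```bash
python3 - <<'E'
from h import *
np.set_printoptions(precision=1,suppress=True)
c=np.concatenate([cloud(n,np.load(f"pics/{n}d.npy"))[np.load(f"pics/{n}d.npy")>0] for n in("top","side")])
for y in range(-500,500,50):
    print(y,[int(np.percentile(s[:,2],99)) if len(s:=c[(abs(c[:,1]-y)<25)&(abs(c[:,0]-x)<25)&(c[:,2]<600)])>9 else None for x in range(250,600,50)])
s=readout.sense(); Rm=q2R(s["ee_rot"]); print(s["time_s"],Rm.round(3),ctrl.tip_extent)
# counter yaw by housing top
t=cloud("top",np.load("pics/topd.npy")); q=t[(abs(t[...,0]-460)<60)&(abs(t[...,1]+155)<60)&(t[...,2]>42)&(t[...,2]<62)]
print(cv2.minAreaRect(q[:,:2].astype(np.float32)))
for P in([451.5,-203,70],[460,-161,52],[485.5,402.5,145]): print(P,Rm.T@(np.array(P)-s["eef_pos"]))
E
```

```text
-500 [469, -735, None, None, None, None, None]
-450 [492, -735, None, None, None, None, None]
-400 [-738, -738, None, None, None, None, None]
-350 [-734, -738, None, None, None, None, None]
-300 [-738, -734, 4, 4, 5, 5, 5]
-250 [-735, -736, 5, 5, 5, 4, 5]
-200 [-735, -739, 5, 5, 84, 79, 74]
-150 [588, 587, 5, 30, 59, 68, 71]
-100 [524, 580, 4, 6, 49, 44, 129]
-50 [582, 552, 4, 82, 50, 80, 140]
0 [492, 432, 4, 82, 51, 80, 82]
50 [338, 278, 35, 81, 34, 62, 83]
100 [253, 255, 34, 35, 34, 6, 80]
150 [-735, -738, 5, 4, 6, 6, 6]
200 [-736, -740, 5, 5, 5, 5, 5]
250 [-740, -740, 5, 5, 13, 13, 12]
300 [-737, -740, 4, 5, 109, 110, 113]
350 [-739, -735, 5, 6, 110, 111, 114]
400 [-732, -734, 5, 5, 150, 159, 13]
450 [-740, -736, 6, 29, 28, 45, 44]
1.6 [[ 0.9  0.3  0. ]
 [ 0.3 -0.9  0. ]
 [ 0.  -0.  -1. ]] 72.6
((461.73687744140625, -156.18655395507812), (67.11321258544922, 77.10457611083984), 13.122090339660645)
[451.5, -203, 70] [ 365.5 -191.1  233.9]
[460, -161, 52] [ 386.7 -228.3  251.9]
[485.5, 402.5, 145] [ 587.  -755.6  158.9]
```

Units first: shifts go in shares of 800 mm and turns go in shares of 180 degrees. So 318 mm is 0.3975, -190 mm is -0.2375.

Emit:
nudge_tcp(
  segments=[
    [[0.05,-0.03,0,0,0,0],[0.1,-0.06,0,0,0,0],[0.15,-0.0888,0,0,0,0],[0.2,-0.1188,0,0,0,0],[0.25,-0.1475,0.025,0,0,0],[0.3,-0.1775,0.05,0,0,0],[0.35,-0.2075,0.075,0,0,0],[0.3975,-0.2375,0.1125,0,0,0]],
  ],
  jaw=0,
  squeeze=40,
)

```text
time_s: 2.4
eef_pos: [405.0, -221.1, 217.2]
ee_rot: [0.001, 0.987, 0.158, 0.001]
force: [0.1, -0.4, 0.0]
grip_width: 0.002
grip_force: 0.0
```

Emit:
nudge_tcp(
  segments=[
    [[0,0,0.0375,0,0,0],[0,0,0.075,0,0,0],[0,0,0.095,0,0,0],[0,0,0.095,0,0,0],[0,0,0.095,0,0,0]],
  ],
  jaw=0,
)

```text
time_s: 2.9
eef_pos: [403.9, -222.9, 141.7]
ee_rot: [0.0, 0.987, 0.158, 0.0]
force: [-0.1, -0.4, -1.3]
grip_width: 0.0
grip_force: 0.0
```

```bash
python3 - <<'E'
from h import *
s=readout.sense(); print(s["time_s"],s["eef_pos"],s["force"],s["grip_width"],ctrl.tip_extent)
a=[]
for n,P in(("side",(455,-190)),("top",(455,-180))):
    im,d=cams.capture(n); u,v=map(int,proj(n,(*P,80))); a.append(cv2.resize(im[v-35:v+35,u-45:u+45,::-1],(400,311),interpolation=cv2.INTER_CUBIC))
cv2.imwrite("pics/peg1.png",np.hstack(a))
E
```

```text
2.9 [ 403.87193235 -222.85286336  141.66311019] [-0.05100696 -0.37971061 -1.34987316] 0.00025515243710005144 72.6
```

View pics/peg1.png

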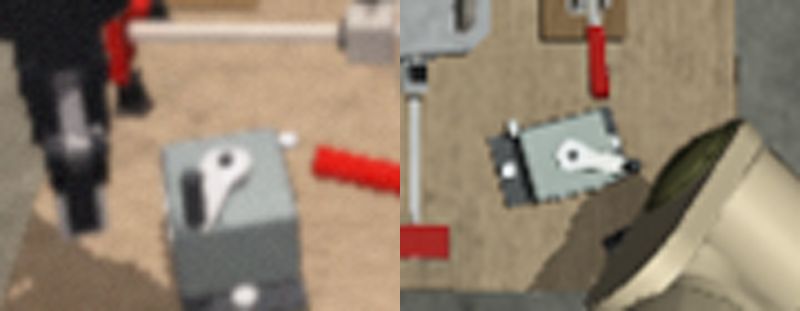

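The closed fingers (left crop, (80,200)) stand in front of the dark peg ((190,200)), with a clear gap and no contact. I'll push now.

In the tool's units: 66 mm is 0.0825, 60 mm is 0.075.

Emit:
nudge_tcp(
  segments=[
    [[0.0125,-0.0038,0.0063,0,0,0],[0.025,-0.0038,0.0063,0,0,0],[0.0375,-0.0038,0.0063,0,0,0],[0.05,-0.0025,0.0063,0,0,0],[0.0625,-0.0013,0.0063,0,0,0],[0.075,0,0.0063,0,0,0],[0.0825,0,0.0063,0,0,0],[0.0825,0,0.0063,0,0,0]],
  ],
)

```text
time_s: 3.8
eef_pos: [466.9, -201.7, 136.1]
ee_rot: [0.0, 0.987, 0.159, -0.0]
force: [-2.3, -2.1, 1.7]
grip_width: 0.001
grip_force: 1.7
```

```bash
python3 - <<'E'
from h import *
s=readout.sense(); print(s["force"],s["wrist_torque"])
a=[]
for n,P in(("side",(455,-190)),("top",(455,-180))):
    im,d=cams.capture(n); u,v=map(int,proj(n,(*P,80))); a.append(cv2.resize(im[v-35:v+35,u-45:u+45,::-1],(400,311),interpolation=cv2.INTER_CUBIC))
cv2.imwrite("pics/peg2.png",np.hstack(a))
E
```

```text
[-2.25689205 -2.07781477  1.66065936] [-0.43760745  0.45278988 -0.04144157]
```

View pics/peg2.png

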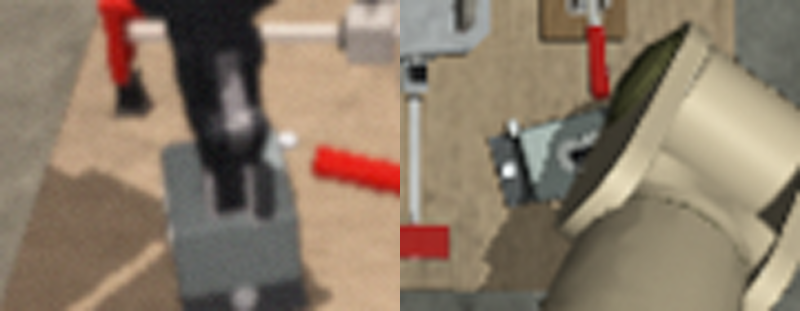

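The peg ((262,195) in the left crop) is being carried ahead of the fingers ((232,190)). I'll keep pushing until the force jumps at the stop.

In the tool's units: 8 mm is 0.01, 6 mm is 0.0075.

Emit:
nudge_tcp(
  segments=[
    [[0.0038,0,0,0,0,0],[0.0075,0.0013,0,0,0,0],[0.01,0.0013,0,0,0,0],[0.01,0.0013,0,0,0,0]],
  ],
)

```text
time_s: 4.3
eef_pos: [473.3, -199.8, 135.6]
ee_rot: [-0.001, 0.987, 0.158, -0.002]
force: [-8.9, -0.1, 4.3]
grip_width: 0.001
grip_force: 4.1
```

Emit:
nudge_tcp(
  segments=[
    [[0.0025,0,0,0,0,0],[0.005,0,0,0,0,0],[0.005,0,0,0,0,0]],
  ],
)

```text
time_s: 4.6
eef_pos: [474.7, -199.3, 135.3]
ee_rot: [-0.002, 0.987, 0.159, -0.005]
force: [-27.8, -7.6, 11.3]
grip_width: -0.001
grip_force: 14.6
```

The force jumped to 28 N with almost no motion, so the lever is at its stop. Next I back off, rise and check that it springs back.

In the tool's units: -105 mm is -0.1313, -90 mm is -0.1125.

Emit:
nudge_tcp(
  segments=[
    [[-0.0188,0,0,0,0,0],[-0.0375,0,0,0,0,0],[-0.0563,0,0,0,0,0],[-0.075,0,0,0,0,0],[-0.0938,0,0,0,0,0],[-0.1125,0,-0.025,0,0,0],[-0.1125,0,-0.075,0,0,0],[-0.1125,0,-0.1313,0,0,0]],
  ],
)

```text
time_s: 5.4
eef_pos: [391.8, -227.1, 241.8]
ee_rot: [-0.001, 0.987, 0.158, -0.0]
force: [0.9, 0.2, 0.7]
grip_width: -0.001
grip_force: 0.0
```

Emit:
nudge_tcp(
  segments=[
    [[0,0,-0.0563,0,0,0],[0,0,-0.1125,0,0,0],[0,0,-0.125,0,0,0]],
  ],
  jaw=0.75,
)

```text
time_s: 5.7
eef_pos: [393.1, -227.8, 345.7]
ee_rot: [0.003, 0.987, 0.158, 0.003]
force: [-0.2, -0.3, -0.9]
grip_width: 0.501
grip_force: 0.0
```

```bash
python3 - <<'E'
from h import *
s=readout.sense(); print(s["force"],s["eef_pos"],s["joints"])
im,d=cams.capture("side"); c=cloud("side",d)
m=(abs(c[...,0]-470)<45)&(abs(c[...,1]+195)<40)&(c[...,2]>64)&(c[...,2]<95); print("peg",m.sum(),c[m].mean(0))
E
```

```text
[-0.23702652 -0.28967019 -0.86581658] [ 393.09126515 -227.75360538  345.72782885] [-7.84253078e-01  1.21554125e-01  1.62665543e+00  6.04871381e-04
  1.38495057e+00  4.68484616e-01]
peg 86 [ 477.17330248 -199.97032938   75.82016549]
```

```bash
python3 - <<'E'
from h import *
im,d=cams.capture("side"); c=cloud("side",d)
m=(abs(c[...,0]-455)<45)&(abs(c[...,1]+190)<45)&(c[...,2]>62)&(c[...,2]<95); print("peg",m.sum(),c[m].mean(0),c[m].min(0),c[m].max(0))
s=readout.sense();Rm=q2R(s["ee_rot"]); print(s["time_s"],Rm.T@(np.array([485.5,402.5,300])-s["eef_pos"]))
E
```

```text
peg 55 [ 453.05530362 -209.58070199   75.19023156] [ 447.43902923 -214.2102093    62.63321938] [ 458.08411867 -201.11857013   85.9349336 ]
5.8 [ 284.9204509  -569.51661063   41.17311834]
```

The lever is back at rest: the peg reads (453,-210), as it did at the start. I'll travel to above the tab and turn to the rig's yaw.

In the tool's units: -320 mm is -0.4, 140 mm is 0.175, 0.4 rad is 0.1273.

Emit:
nudge_tcp(
  segments=[
    [[0.025,-0.05,0,0,0,0.0159],[0.05,-0.1,0,0,0,0.0318],[0.075,-0.15,0,0,0,0.0477],[0.1,-0.2,0,0,0,0.0637],[0.125,-0.25,0,0,0,0.0796],[0.15,-0.3,0,0,0,0.0955],[0.175,-0.35,0,0,0,0.1114],[0.2,-0.4,0,0,0,0.1273]],
  ],
  jaw=0.6,
)

```text
time_s: 6.6
eef_pos: [444.1, 128.6, 339.1]
ee_rot: [-0.0, 0.999, -0.042, -0.002]
force: [0.8, -0.1, 0.1]
grip_width: 0.597
grip_force: 0.0
```

```bash
python3 - <<'E'
from h import *
s=readout.sense();Rm=q2R(s["ee_rot"]); print(s["time_s"],s["eef_pos"],Rm.round(3),Rm.T@(np.array([485.5,402.5,300])-s["eef_pos"]))
E
```

```text
6.6 [444.11075402 128.57322006 339.07315026] [[ 0.996 -0.084 -0.003]
 [-0.084 -0.996  0.   ]
 [-0.003  0.    -1.   ]] [  18.31163614 -276.44062972   38.99902233]
```

In the tool's units: -276 mm is -0.345, -265 mm is -0.3313.

Emit:
nudge_tcp(
  segments=[
    [[0.0038,-0.0563,0.0125,0,0,0],[0.0075,-0.1125,0.025,0,0,0],[0.0113,-0.1688,0.0375,0,0,0],[0.015,-0.225,0.05,0,0,0],[0.0188,-0.2813,0.0625,0,0,0],[0.0225,-0.3313,0.075,0,0,0],[0.0225,-0.345,0.075,0,0,0],[0.0225,-0.345,0.075,0,0,0]],
  ],
  jaw=0.6,
)

```text
time_s: 7.4
eef_pos: [484.6, 401.0, 278.5]
ee_rot: [0.001, 0.999, -0.04, -0.002]
force: [0.8, -1.0, 0.1]
grip_width: 0.602
grip_force: 0.0
```

```bash
python3 - <<'E'
from h import *
s=readout.sense();Rm=q2R(s["ee_rot"]); print(s["time_s"],s["eef_pos"],Rm.T@(np.array([485.5,402.5,145+54])-s["eef_pos"]))
a=[]
for n,P in(("side",(485,400)),("top",(485,400))):
    im,d=cams.capture(n); u,v=map(int,proj(n,(*P,170))); a.append(cv2.resize(im[v-40:v+30,u-45:u+45,::-1],(400,311),interpolation=cv2.INTER_CUBIC))
cv2.imwrite("pics/tab1.png",np.hstack(a))
E
```

```text
7.4 [484.59865699 401.03294687 278.51369584] [ 1.03870472 -1.69058547 79.50758143]
```

View pics/tab1.png

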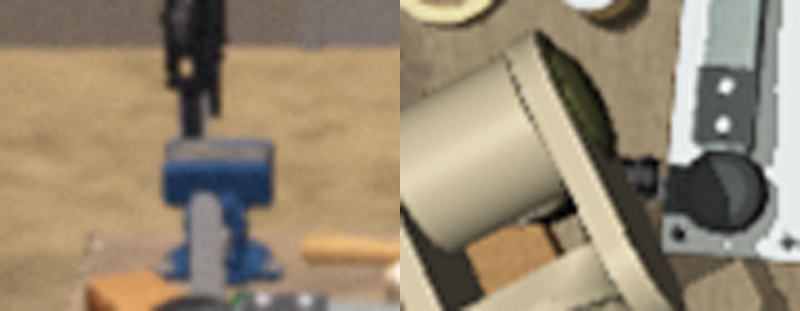

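The left crop shows the two fingers at (193,100) and (212,80) above the grey tab at (205,210). I'll compare the projections numerically for the x offset.

```bash
python3 - <<'E'
from h import *
s=readout.sense(); e=s["eef_pos"]
u0,v0=map(int,proj("side",(485,400,170))); u0-=45; v0-=40
f=lambda P:np.round((np.array(proj("side",P))-[u0,v0])*400/90,1)
for dy in(-25,-31,25,31): print(dy,f(e+[2*(-dy/25),dy,-65]))
for x in(481,485,489): print("tab",x,f((x,402,150)))
im,d=cams.capture("side"); c=cloud("side",d)
for nm,z in(("fing",(210,260)),("tab",(125,160))):
    m=(abs(c[...,0]-485)<50)&(abs(c[...,1]-400)<70)&(c[...,2]>z[0])&(c[...,2]<z[1])
    q=c[m]; 
    for z0 in range(z[0],z[1],10):
        k=q[abs(q[:,2]-z0-5)<5]
        if len(k):
            for lo,hi in((0,390),(390,500)) if nm=="fing" else((0,500),):
                j=k[(k[:,1]>lo)&(k[:,1]<=hi)]
                if len(j)>2: print(nm,z0,len(j),j.mean(0).round(1),j[:,0].min().round(1),j[:,0].max().round(1))
E
```

```text
-25 [198.7 130.9]
-31 [198.7 133.8]
25 [198.4 107.9]
31 [198.3 105.2]
tab 481 [196.5 204.7]
tab 485 [202.  204.7]
tab 489 [207.5 204.7]
fing 210 19 [484.2 363.9 214.9] 473.3 494.6
fing 210 9 [493.4 422.2 215.9] 490.6 497.7
fing 220 25 [483.5 361.6 224.6] 473.5 495.0
fing 220 8 [494.8 422.6 225.1] 491.2 497.8
fing 230 22 [483.7 361.6 235.1] 473.7 492.8
fing 230 9 [495.4 422.7 235.4] 491.4 498.2
fing 240 18 [484.1 360.9 244.1] 474.3 493.0
fing 240 11 [492.5 423.2 246.1] 478.7 500.9
fing 250 19 [484.3 346.5 256.6] 471.0 496.7
fing 250 7 [499.9 429.8 255.6] 495.3 503.5
tab 125 21 [486.3 396.5 130.2] 476.8 496.3
tab 135 19 [486.  396.7 140. ] 476.8 496.8
tab 145 22 [487.9 396.6 150.3] 477.1 497.2
tab 155 7 [486.8 399.3 156.6] 480.5 493.3
```

The tab is centred within about 1–2 mm, so I descend and grip.

In the tool's units: 81 mm is 0.1013, 72 mm is 0.09.

Emit:
nudge_tcp(
  segments=[
    [[0,0,0.0375,0,0,0],[0,-0.0013,0.0688,0,0,0],[0,-0.0013,0.09,0,0,0],[0,-0.0013,0.1013,0,0,0],[0,-0.0013,0.1013,0,0,0]],
  ],
  jaw=0.6,
)

```text
time_s: 8.05
eef_pos: [485.3, 400.3, 199.6]
ee_rot: [0.0, 0.999, -0.042, -0.001]
force: [-0.7, 1.3, 0.5]
grip_width: 0.6
grip_force: 0.0
```

Emit:
nudge_tcp(
  segments=[
    [[0,0,0,0,0,0],[0,0,0,0,0,0],[0,0,0,0,0,0],[0,0,0,0,0,0],[0,0,0,0,0,0],[0,0,0,0,0,0]],
  ],
  jaw=0,
  squeeze=90,
)

```text
time_s: 8.65
eef_pos: [485.6, 403.1, 201.7]
ee_rot: [-0.003, 0.999, -0.04, 0.002]
force: [2.7, 11.9, 2.2]
grip_width: 0.1
grip_force: 88.7
```

In the tool's units: -17 mm is -0.0213, -15 mm is -0.0188.

Emit:
nudge_tcp(
  segments=[
    [[0,-0.005,0,0,0,0],[0,-0.01,0,0,0,0],[0,-0.015,0,0,0,0],[0,-0.0188,0,0,0,0],[0,-0.0213,0,0,0,0],[0,-0.0213,0,0,0,0],[0,-0.0213,0,0,0,0]],
  ],
)

```text
time_s: 9.35
eef_pos: [486.9, 417.1, 201.1]
ee_rot: [0.002, 0.999, -0.041, 0.0]
force: [-1.9, -10.1, 8.1]
grip_width: 0.102
grip_force: 89.9
```

The latch has moved about 14 mm at 10 N and is not yet on its stop. I lift along the arc about the pivot pin.

In the tool's units: -21.4 mm is -0.0268, 12.7 mm is 0.0159, -0.05 rad is -0.0159.

Emit:
nudge_tcp(
  segments=[
    [[0.0038,0,-0.0069,0,-0.008,0],[0.0075,0,-0.0138,0,-0.0159,0],[0.0118,0,-0.0203,0,-0.0239,0],[0.0159,0,-0.0268,0,-0.0318,0],[0.0159,0,-0.0268,0,-0.0318,0]],
  ],
)

```text
time_s: 9.85
eef_pos: [499.5, 415.8, 221.7]
ee_rot: [-0.0, 0.998, -0.041, -0.051]
force: [-3.7, -9.1, -0.4]
grip_width: 0.1
grip_force: 88.9
```

The lift is free. The arc looks the same from the tilted tool frame, so the same table carries on by another 0.28 rad.

In the tool's units: -56.3 mm is -0.0704, 40.6 mm is 0.0508, -0.28 rad is -0.0891.

Emit:
nudge_tcp(
  segments=[
    [[0.0075,0,-0.0138,0,-0.0159,0],[0.0159,0,-0.0268,0,-0.0318,0],[0.0248,0,-0.0395,0,-0.0477,0],[0.0343,0,-0.0518,0,-0.0637,0],[0.0444,0,-0.0635,0,-0.0796,0],[0.0508,0,-0.0704,0,-0.0891,0],[0.0508,0,-0.0704,0,-0.0891,0],[0.0508,0,-0.0704,0,-0.0891,0]],
  ],
)

```text
time_s: 10.65
eef_pos: [545.2, 412.2, 273.5]
ee_rot: [-0.006, 0.981, -0.041, -0.19]
force: [-4.9, -8.4, 1.6]
grip_width: 0.098
grip_force: 89.0
```

```bash
python3 - <<'E'
from h import *
s=readout.sense(); print(s["dq"])
im,d=cams.capture("side"); u,v=map(int,proj("side",(560,350,150)))
cv2.imwrite("pics/end.png",cv2.resize(im[v-60:v+60,u-80:u+80,::-1],(640,480),interpolation=cv2.INTER_CUBIC))
E
```

```text
[ 0.00381885 -0.00541457  0.01081651 -0.00434824 -0.01123217  0.00165202]
```

View pics/end.png

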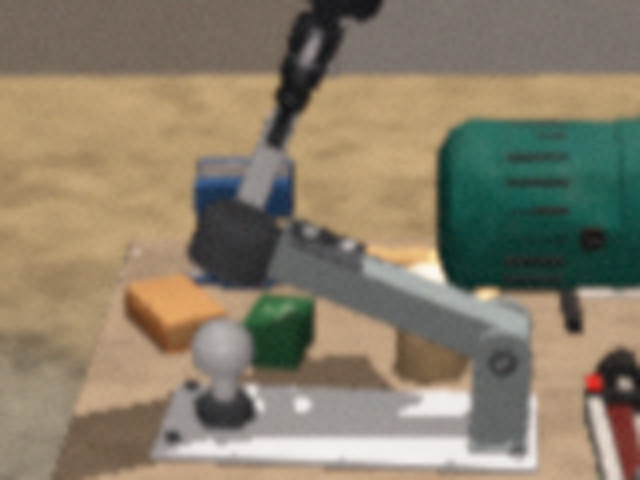

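The coupler (235,240) is well above the bare ball (222,345), held by the tab in the gripper. The TCP rise of 72 mm gives about 0.375 rad, so the coupler is up about 79 mm. I'll settle, check and hand in.

Emit:
nudge_tcp(
  segments=[
    [[0,0,0,0,0,0],[0,0,0,0,0,0],[0,0,0,0,0,0],[0,0,0,0,0,0],[0,0,0,0,0,0]],
  ],
)

```text
time_s: 11.2
eef_pos: [545.1, 412.2, 273.5]
ee_rot: [-0.006, 0.981, -0.041, -0.189]
force: [-3.4, -8.8, 0.7]
grip_width: 0.1
grip_force: 88.9
```

```bash
python3 -c "
from rig import order
print(order.finish_job())"
```

```text
the job is handed in; nothing more can be done
None
```

The stroke is logged, with the lever pushed to its stop and sprung back. The coupler is unlatched and held still about 79 mm above its seat (calculated from the gripper's rise). The job was handed in at 11.2 s, and no verdict was returned.

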